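# Read a charging cradle's contacts with a tweezer meter

### The arm

A 7-joint arm with a two-finger parallel gripper is mounted at the origin on the work surface. World frame = base frame: x ahead of the robot, y to its left, z up, the work surface at z = 0. Lengths are in mm, angles in rad, forces in N, time in s.
With the tool pointing down it reaches from about 425 to 875 mm from the base axis. Payload 4.7 kg.
Tool frame: the origin (TCP) lies at the very end of the fingers, on their centre line; the grasp point (between the pads) lies env.hold_point_z behind it (env.hold_point_z is the distance from the TCP to the grasp point, in mm); z points along the fingers, y is the direction in which the jaws open and shut (so a half turn about z gives the same grasp; the last joint's range is limited). The gripper opens to 85 mm and grips with 20 to 120 N. Pads are 22 mm wide; open, the fingers measure 114 mm over their backs; the gripper's body (76 mm by 85 mm) begins 54 mm behind the grasp point. The pads swing forward as they close: fully open they stand 13 mm farther back than shut.
Start: joints at [-1.184, 0.321, -0.07, 1.45, 0.023, 1.371, -0.057], TCP at [236.774, 605.362, 231.349] pointing down, gripper open.
Joint ranges: [-2.86, 2.86], [-0.3, 2.09], [-1.38, 1.24], [0.06, 2.45], [-1.56, 4.7], [0.09, 2.05], [-2.69, 2.69]. Speed limits (rad/s): [2.57, 2.57, 3.14, 3.14, 3.14, 3.14, 3.14].

### API

Orientations are given as [roll, pitch, yaw] about the fixed x, y, z axes, in that order (R = Rz(yaw) Ry(pitch) Rx(roll)).
In Python, from rig import monitor, vision, order, env gives the robot as it stands.
- The arm moves only by the tool servo_tool, never from a script. Its argument "plan" is a list of rows, each a list of 2 entries, a list of its own where there are three numbers: the shift along the world's x, y, z as a fraction of full scale, then the turn, a rotation vector about the world's x, y, z as a fraction of full scale. A call has 1 to 12 rows; each row shifts and turns the pose as measured when the row begins; what a row does not reach is not made up. Full scale, the value 1, is 0.4 m for a shift and 2 pi rad for a turn. A row lasts 1/10 s, in which the tool goes at most 50 mm and 8.59 degrees, less where a joint would pass 70% of its speed; a pose out of reach is approached as far as the arm can. A call with a number of a shift or a turn outside -1 to 1 is refused whole. A call with a gripper value outside its range is refused whole. "gripper" is the gripper's target within -1 to 1 (fully open at 1, half-way at 0, shut at -1), set as the call begins (left out, the last holds). The fingers move at their own pace and stop on an object; "grip_force" is the grip in N (left out, the last holds). Time passes only in rows, so rows that do not move let the fingers close. It gives the time, the measured TCP pose, the force and the opening at its end, in the units of the state.
- monitor.get_state(): the state, without advancing time (a new reading comes with each control period).
- vision.read_camera(name): name is "scene" or "top"; returns a dict with "img" (480x640x3 uint8, red, green, blue), "fov_y" (degrees; the focal length in pixels is half the picture's height over the tangent of half this angle, whatever the lens; pixels are square), "cx", "cy" (the principal point, pixels), "k1" (the pictures are not rectified: a ray, as slopes to the right and down, at radius r is drawn at 1 + k1 r^2 times it, then the intrinsics apply), "position" and "orientation" of the camera in the world. Camera axes: x right, y up, looking along -z (the intrinsics and any distortion apply to the point x, -y, -z); pixel columns grow to the right and rows downward; lengths in mm; the calibration is good to about 2 mm. A picture is of the moment at which its call begins. There is no depth.
- order.close_job(): hands the job in, once; it reports no verdict.
The state is a dict: "t": time; "joint_positions": joint angles; "qd": joint speeds; "joint_efforts": joint torques, N m; "tcp_pos": TCP position; "eef_rot": TCP orientation; "ft_force": force on the tool from outside, world axes, zero at the start; "torque": the same for the moment, N m; "opening": opening from 0.0 (shut) to 1.0 (fully open).
Only numpy, scipy, OpenCV 4.12 (cv2) and the standard library are available. Lean on these libraries where they do the work, as an engineer would, in place of code of your own. Each camera call takes 0.05 s, during which the arm holds its last target.

### The job

To check whether the empty charging cradle is live, lift the tweezer meter off its rest and, in the air, squeeze its sprung arms until the tips stand as far apart as the cradle's two brass contacts. Keeping that gap, bring the tips in level and square, the red arm's tip on the red-ringed contact and the blue arm's on the blue-ringed one, and push gently so that both sprung contacts visibly give; hold the gap and the push steady for two seconds while the meter reads. The job finishes while still holding the tweezers with both tips pressed on the contacts, with nothing else on the desk shifted.

Things in the scene. Friction and masses are not known exactly. Their poses are not given: they have to be found in the camera images.
- tweezers: Tweezer meter, 187 mm long, about 80 g: white housing (62 x 34 x 20 mm) with display at the rear, two black arms 20 mm high with steel tips. Lies level on its rest, tips away from the robot. Origin between the arms at the grip, at half their height, 60 mm above the desk; x to the tips (79 mm ahead), y left, z up. Frame fixed to housing and right arm: x is the centre line while the arms are open.
- tweezers_left_arm (a joint): Hinge of the left (red-collared) arm, 90 mm behind the tweezers' origin: 0 = sprung open (tips 40 mm apart), 0.105 rad = tips 22 mm apart, 0.215 = shut. Squeezed at the pads it takes about 7 N to start, 12 N at 22 mm, 17 N shut; closing the pads by 1 mm closes the tips by 1.9 mm.
- grip (a point): Middle between the arms' ribbed rubber grip pads (each 40 mm long, 20 mm high), fixed to the housing. Outside width over the pads: 43 mm open, about 34 mm when the tips are 22 mm apart; their faces are then parallel.
- tip_red (a point): Foremost point of the left (red-collared) arm's round steel tip, 5 mm in diameter.
- tip_blue (a point): Foremost point of the right (blue-collared) arm's round steel tip, 5 mm in diameter.
- rest: Fixed stand of the tweezer meter: base plate 165 x 50 x 8 mm, shallow saddle under the housing (75 mm behind the origin, cheeks up to 57 mm), crossbar under the steel tips 50 mm ahead of the origin, top at 57.5 mm. Only the base plate lies below the grip. Origin on the desk under the tweezers' grip, x along them to the tips, z up. Lift them straight up.
- cradle: Empty grey charging cradle, fixed: base 112 x 104 x 22 mm; upright back 94 mm wide, 100 mm high, its front face 18 mm beyond the origin; side guides at 46 mm either side, 32 mm forward of that face, up to 80 mm; toe lip 31 mm high, 44 mm before the origin. Origin: centre of underside; x into the back, y left, z up. On its white plate two brass contacts, 22 mm apart, 75 mm up; above each a red or blue mark on the top edge.
- contact_red_face (a point): Centre of the front face of the left contact (brass, 11 mm diameter, red ring round it). It stands 6 mm proud of the cradle's back and moves in with the contact.
- contact_blue_face (a point): Centre of the front face of the right contact (brass, 11 mm diameter, blue ring round it), same as the other.
- contact_red (a joint): How far the left contact is pushed in along the cradle's x: 0 out, 0.005 m = end of its travel; spring 0.7 N at 0, 2.9 N at the end.
- contact_blue (a joint): The same for the right contact.
- cradle_in_use: The other cradle, same model, no coloured marks: a grey handset stands in it, top 174 mm above the desk. Fixed; leave it alone.
- handset: Grey handset with orange band, 150 x 64 x 26 mm, lying loose face up between the cradles. Origin under its centre. Leave it.
- tumbler: Black drinking bottle, 70 mm diameter, 200 mm tall, upright. Origin under its centre. Leave it.
- phone: Black smartphone, 152 x 74 x 9 mm, lying flat. Leave it.
- mouse: Black computer mouse, 64 mm across, 37 mm high. Leave it.
- stapler: Red and black stapler, 140 x 36 x 47 mm. Leave it.
- pen_pot: Black square pen pot, 85 x 85 x 100 mm, pens up to 175 mm high. Leave it.
Things that resemble listed ones, but are neither listed nor needed, are in the scene too. What is shaped like the tweezers but green or pink is not meant.

How it is judged (in metres and radians):
On the way, in this order (a step that is already met when the one before it is completed fails the run):
1. The tweezers are held clear of the rest and the contacts, level, with the tips 22 mm apart (within 3 mm) (distance between tip_red and tip_blue between 0.019 and 0.025 m and contact force between the fingers and tweezers above 1 N and contact force between tweezers and rest below 0.05 N and angle between tweezers's own z axis and vertical below 0.35 rad and contact force between tweezers and cradle below 0.05 N), for 0.3 s.
2. Each tip presses its own contact in by more than 1 mm, the tip gap still 22 mm within 3 mm, for two seconds (distance between tip_red and tip_blue between 0.019 and 0.025 m and contact force between the fingers and tweezers above 1 N and contact force between tweezers and rest below 0.05 N and angle between tweezers's own z axis and vertical below 0.35 rad and value of joint each of contact_red, contact_blue above 0.001 m and distance between tip_red and contact_red_face below 0.006 m and distance between tip_blue and contact_blue_face below 0.006 m), for 2 s.
At the end, for the whole second after the job is handed in: Gripper holds the tweezers off the rest, within 0.35 rad of level; tip gap steady at 22 mm (+-3 mm); red arm's tip within 6 mm of the red-ringed contact's face centre, blue arm's within 6 mm of the blue-ringed one's; both contacts pushed in over 1 mm, all through the last second (all of step 2 and velocity of joint tweezers_left_arm between -0.05 and 0.05 rad/s); the arm keeps its last pose, push and grip.
It fails at once if the tweezers are pushed against the cradle with more than 20 N (contact force between tweezers and cradle above 20 N).
It fails at once if another thing on the desk is shifted by more than 20 mm (distance of any of handset, tumbler, phone, mouse, stapler, pen_pot from where it was at the start of the episode above 0.02 m).
It also fails if it takes over 45 s, if anything falls off the work surface, if the arm or the gripper's body presses on something with over 40 N, if the wrist force passes 120 N, or if a joint passes its speed limit or range.

## Working session

There is one attempt and no reset: what is moved stays moved. The work goes in short steps, Python scripts to look and compute and a tool call to move; the robot and the scene stay as the last step left them, time stands still between calls to the robot, and variables do not carry over. Pictures are saved under pics/ and viewed, and the job is handed in when it is done.

Besides the shell and the picture viewer there is one more tool, called after ">>>" by a JSON object that holds its "name" and its "arguments". servo_tool: Moves the arm, as the interface text tells. Shift numbers are shares of 0.4 m and turn numbers shares of 2 pi rad, none past 1 either way. Its arguments: {"type":"object","properties":{"plan":{"type":"array","items":{"type":"array"}},"gripper":{"type":"number"},"grip_force":{"type":"number"}},"required":["plan"]}

```bash
mkdir -p pics; ls; python3 - <<'E'
from rig import monitor, vision, order, env
import cv2
print(monitor.get_state()); print(env.hold_point_z, [a for a in dir(env) if a[0]!='_'])
for n in("scene","top"):
    d=vision.read_camera(n); cv2.imwrite(f"pics/{n}0.png",d["img"][:,:,::-1]); print(n,{k:v for k,v in d.items() if k!="img"})
E
```

```text
pics
{'t': 0.0, 'joint_positions': array([-1.18391797,  0.32181285, -0.07008907,  1.45169527,  0.0225556 ,
        1.37078913, -0.05689566]), 'qd': array([ 0.00012866, -0.000564  ,  0.00172298,  0.00078306, -0.0008826 ,
        0.00108606, -0.00052034]), 'joint_efforts': array([-2.33115406e-05, -4.93572199e+01, -3.82199222e-01, -3.14341557e+01,
        1.29370982e-02,  1.14323842e-02, -1.43342055e-05]), 'tcp_pos': array([236.56312545, 604.83811695, 230.21992919]), 'eef_rot': array([-3.13967516e+00,  5.44577655e-05,  2.76884496e+00]), 'ft_force': array([0.33594398, 0.13910521, 0.44021616]), 'torque': array([ 0.04048421, -0.01357886, -0.07695653]), 'opening': 1.001682176454346}
18.700000000000003 ['Unreachable', 'hold_point_z']
scene {'fov_y': 54.08345370253153, 'cx': 317.8386691007335, 'cy': 239.51222268656886, 'k1': -0.08593173482284934, 'position': array([1400.9228454 ,  258.70473103,  731.40316862]), 'orientation': array([0.96471134, 0.00309321, 1.8067092 ])}
top {'fov_y': 42.8681387049164, 'cx': 319.63942017870465, 'cy': 241.5321092340827, 'k1': -0.04791529625611748, 'position': array([ 411.76365795,   63.64853894, 1347.39249586]), 'orientation': array([ 0.06010039,  0.00401892, -1.58559966])}
```

View pics/scene0.png

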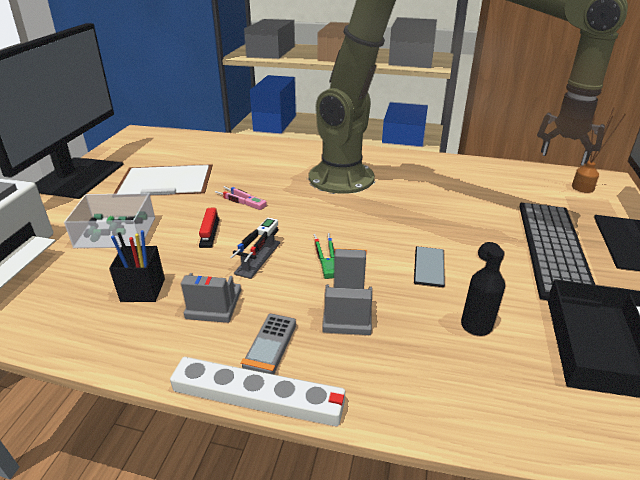

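View pics/top0.png

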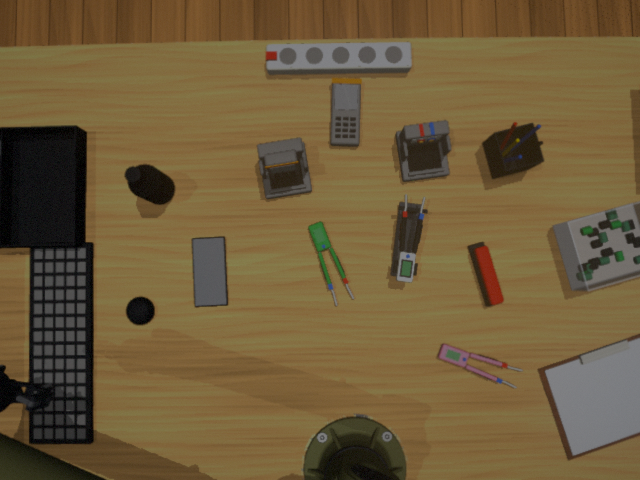

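The white-housed tweezers on the black rest are at top (408,240) and scene (255,245). Three things could be confused with what I need:
- Green tweezers at top (330,262).
- Pink tweezers at top (480,365).
- The cradle in use at top (285,168). The empty cradle with red and blue marks is at top (424,150).

I choose the white tweezers and the marked cradle, and will check both in crops.

```bash
cat > h.py <<'E'
import numpy as np, cv2
from scipy.spatial.transform import Rotation as R
from rig import monitor, vision
def cam(n): 
    d=vision.read_camera(n); d["R"]=R.from_euler('xyz',d["orientation"]).as_matrix(); d["f"]=240/np.tan(np.radians(d["fov_y"]/2)); return d
def ray(d,uv):
    p=(np.asarray(uv,float)-[d["cx"],d["cy"]])/d["f"]; q=p.copy()
    for _ in range(20): q=p/(1+d["k1"]*(q@q))
    v=d["R"]@np.array([q[0],-q[1],-1]); return np.asarray(d["position"]),v/np.linalg.norm(v)
def onz(d,uv,z):
    o,v=ray(d,uv); return o+v*(z-o[2])/v[2]
def proj(d,P):
    c=d["R"].T@(np.asarray(P,float)-d["position"]); q=np.array([c[0],-c[1]])/-c[2]
    q=q*(1+d["k1"]*(q@q)); return q*d["f"]+[d["cx"],d["cy"]]
def tri(rs):
    A=np.zeros((3,3));b=np.zeros(3)
    for o,v in rs:
        M=np.eye(3)-np.outer(v,v);A+=M;b+=M@o
    x=np.linalg.solve(A,b); return x,[np.linalg.norm(np.cross(x-o,v)) for o,v in rs]
def crop(d,u0,v0,u1,v1,s,name):
    c=d["img"][v0:v1,u0:u1,::-1]; cv2.imwrite("pics/"+name,cv2.resize(c,None,fx=s,fy=s,interpolation=cv2.INTER_CUBIC))
E
python3 - <<'E'
from h import *
t=cam("top");s=cam("scene")
crop(t,375,110,465,290,3.3,"t1.png"); crop(t,380,110,460,170,9,"t1c.png");crop(t,385,190,435,290,6,"t1t.png")
crop(s,170,200,300,330,4.6,"s1.png")
E
```

```text
(no output)
```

View pics/t1c.png

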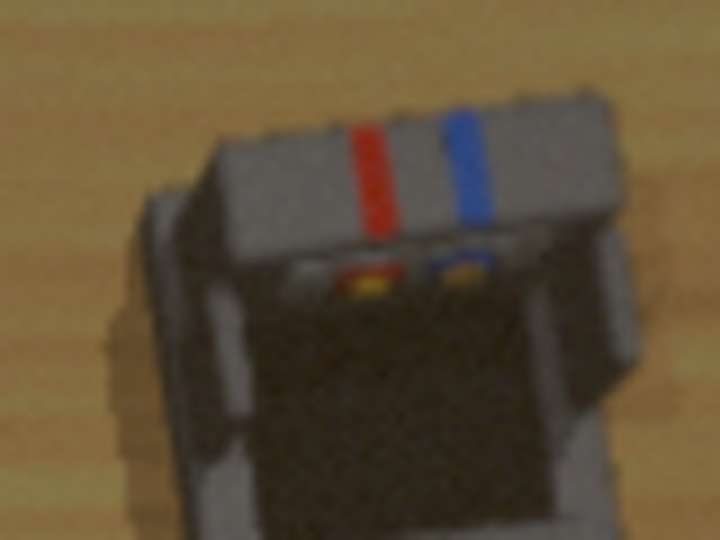

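View pics/t1t.png

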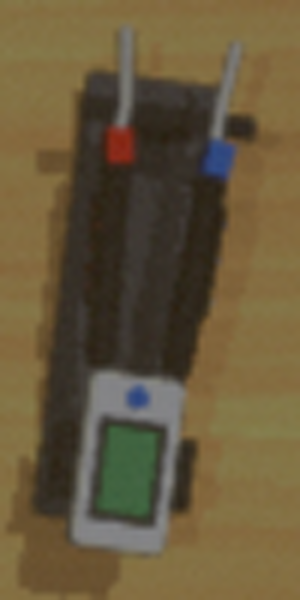

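View pics/s1.png

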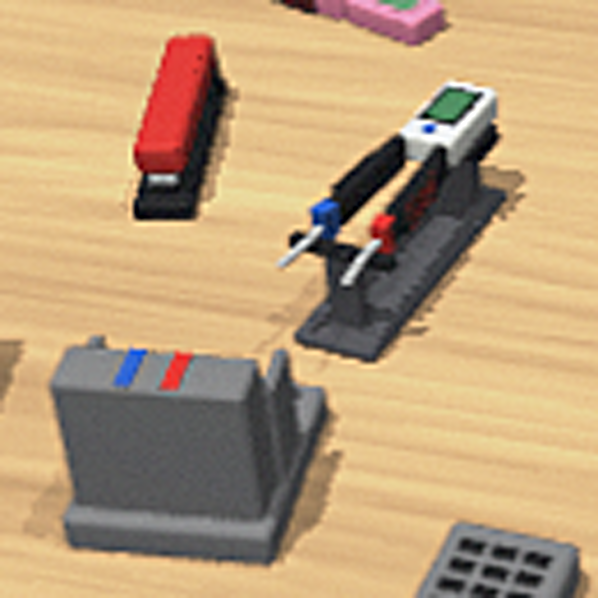

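The crops confirm both choices. The white tweezers have the red collar on the left arm (top 404,214) and the blue collar on the right (top 421,216). The cradle has a red mark (top 421,130), a blue mark (432,128) and brass contacts below them. Next I measure.

```bash
python3 - <<'E'
from h import *
t=cam("top");s=cam("scene")
def px(c,u0,v0,k): return (np.array(c,float)+.5)/k-.5+[u0,v0]
T=lambda c:px(c,385,190,6); C=lambda c:px(c,380,110,9); S=lambda c:px(c,170,200,4.6)
tr,tb=onz(t,T((126,28)),60),onz(t,T((236,44)),60); print("tips",tr,tb,np.linalg.norm(tr-tb),(tr+tb)/2)
print("tips tri",[tri([ray(t,T(a)),ray(s,S(b))]) for a,b in(((126,28),(346,281)),((236,44),(281,264)))])
hc=[onz(t,T(c),70) for c in((95,372),(186,384),(163,552),(72,543))]; h=np.mean(hc,0); print("housing",h)
for i in range(4): print(np.linalg.norm(hc[i]-hc[(i+1)%4]))
m=(tr+tb)/2; d=m-h; y1=np.arctan2(d[1],d[0]); y2=np.arctan2(*( -(tr-tb)[[0]][0:1], (tr-tb)[1]) if False else (-(tr-tb)[0],(tr-tb)[1]))
f=(hc[0]+hc[1]-hc[2]-hc[3]); print("yaw housing->tips",y1,"tips",y2,"housing long",np.arctan2(f[1],f[0]), "len", np.linalg.norm(d[:2]))
# origin: 79 behind tips mid
y=y1; print("grip", m-79*np.array([np.cos(y),np.sin(y),0]))
# cradle
hsv=cv2.cvtColor(t["img"],cv2.COLOR_RGB2HSV)
for nm,cs in(("R",((367,127),(383,237))),("B",((463,112),(481,222)))):
    p=[onz(t,C(c),100) for c in cs]; print(nm,p,np.linalg.norm(p[0]-p[1]),"yaw",np.arctan2((p[0]-p[1])[1],(p[0]-p[1])[0]),)
a,b=onz(t,C((235,260)),100),onz(t,C((615,208)),100); e=a-b; print("front edge",a,b,np.linalg.norm(e),"yaw",np.arctan2(-e[0],e[1]))
a2,b2=onz(t,C((222,142)),100),onz(t,C((605,92)),100); e=a2-b2; print("back edge",a2,b2,np.linalg.norm(e),"yaw",np.arctan2(-e[0],e[1]))
print("contacts z75", onz(t,C((370,285)),75),onz(t,C((466,272)),75))
# scene same
for c in((140,354),(182,358),(119,384),(170,388)): print("scene mark",onz(s,S(c),100))
E
```

```text
tips [ 587.01089156 -116.0782544    60.        ] [ 580.76353168 -154.88275668   60.        ] 39.3041842939569 [ 583.88721162 -135.48050554   60.        ]
tips tri [(array([ 586.76397298, -115.85326079,   61.91595894]), [np.float64(0.04403389947692586), np.float64(0.044033899476934875)]), (array([ 580.49357971, -154.42697702,   61.55039777]), [np.float64(0.1996726142045653), np.float64(0.19967261420459173)])]
housing [ 433.33108903 -112.16084939   70.        ]
32.0149575282138
59.07810290492725
31.817802624275238
60.10591451179911
yaw housing->tips -0.15366899789976302 tips -0.15962600457455042 housing long -0.15771252458533055 len 152.35141093083422
grip [ 505.81813689 -123.38837706   60.        ]
R [array([ 728.52760624, -144.8148108 ,  100.        ]), array([ 702.75617268, -147.7919398 ,  100.        ])] 25.94282338011421 yaw 0.11501070690252262
B [array([ 731.76521294, -167.08280604,  100.        ]), array([ 705.97134908, -170.48811511,  100.        ])] 26.01767750701527 yaw 0.1312610385887882
front edge [ 697.83806631 -113.56369703  100.        ] [ 708.86179927 -201.52157796  100.        ] 88.64598978920135 yaw 0.12467958811596729
back edge [ 725.44892157 -111.27491397  100.        ] [ 736.06044368 -200.05657463  100.        ] 89.41357654942857 yaw 0.11895946688426626
contacts z75 [ 697.20626815 -148.66048891   75.        ] [ 700.007179   -171.30817199   75.        ]
scene mark [ 707.96963913 -168.0333522   100.        ]
scene mark [ 706.05485057 -147.71812414  100.        ]
scene mark [ 730.17502558 -168.09945337  100.        ]
scene mark [ 727.24309179 -144.11784877  100.        ]
```

Tweezers: grip at about (506, -123, 60), yaw about -0.157. Contact faces: red at about (697, -148.6, 75), blue at about (700, -171.2, 75). Cradle yaw is about 0.123. I now move over the grip.

>>> {"name": "servo_tool", "arguments": {"plan": [[[0.051,-0.101,0],[0,0,0.002]],[[0.051,-0.101,0],[0,0,0.002]],[[0.051,-0.101,0],[0,0,0.002]],[[0.051,-0.101,0],[0,0,0.002]],[[0.051,-0.101,0],[0,0,0.002]],[[0.051,-0.101,0],[0,0,0.002]],[[0.051,-0.101,0],[0,0,0.002]],[[0.051,-0.101,0],[0,0,0.002]],[[0.051,-0.101,0],[0,0,0.002]]], "gripper": 1, "grip_force": 20}}

```text
t: 1.2
tcp_pos: [418.0, 233.5, 229.4]
eef_rot: [3.139, -0.003, 2.902]
ft_force: [1.1, 0.6, 0.2]
opening: 0.997
```

>>> {"name": "servo_tool", "arguments": {"plan": [[[0.0275,-0.111,0],[0,0,0.0017]],[[0.0275,-0.111,0],[0,0,0.0017]],[[0.0275,-0.111,0],[0,0,0.0017]],[[0.0275,-0.111,0],[0,0,0.0017]],[[0.0275,-0.111,0],[0,0,0.0017]],[[0.0275,-0.111,0],[0,0,0.0017]],[[0.0275,-0.111,0],[0,0,0.0017]],[[0.0275,-0.111,0],[0,0,0.0017]],[[0,0,0],[0,0,0]]]}}

```text
t: 2.1
tcp_pos: [508.2, -144.7, 232.5]
eef_rot: [3.137, 0.006, 2.981]
ft_force: [-0.2, -0.3, -0.9]
opening: 0.999
```

```bash
python3 - <<'E'
from h import *
t=cam("top");s=cam("scene");print(monitor.get_state())
cv2.imwrite("pics/t2.png",t["img"][:,:,::-1]);crop(s,190,100,350,280,3.3,"s2.png")
E
```

```text
{'t': 2.2, 'joint_positions': array([-0.41196167,  0.04968   ,  0.65950636,  1.77816685, -0.04020134,
        1.32131133,  1.67366252]), 'qd': array([-0.03053299, -0.01369723, -0.05439252,  0.0150791 , -0.01019139,
        0.00158853, -0.00777746]), 'joint_efforts': array([  1.53034374, -26.80819273,   2.52455235, -31.52252555,
         0.22327235,  -0.08450173,   0.09105368]), 'tcp_pos': array([ 508.20349344, -138.2225747 ,  231.91342358]), 'eef_rot': array([3.13338738, 0.00381045, 2.98767057]), 'ft_force': array([ 0.36681227,  0.92221831, -0.36450914]), 'torque': array([ 0.05686962, -0.01728573, -0.00576939]), 'opening': 0.9979494455660068}
```

View pics/t2.png

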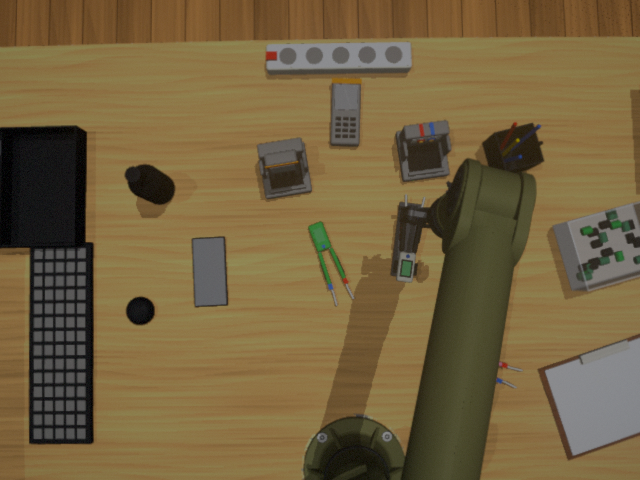

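View pics/s2.png

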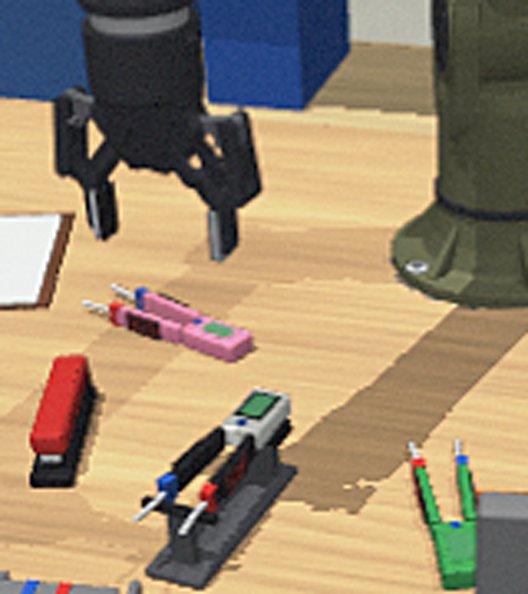

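The view is clear: the gripper is above the rest, with the tweezers tips visible in the top view at (405,200) and (425,200). I line it up and go down.

>>> {"name": "servo_tool", "arguments": {"plan": [[[-0.003,0.019,-0.08],[0,0,0]],[[-0.003,0.018,-0.08],[0,0,0]],[[0,0,-0.08],[0,0,0]],[[0,0,-0.08],[0,0,0]],[[0,0,0],[0,0,0]],[[0,0,0],[0,0,0]]]}}

```text
t: 2.8
tcp_pos: [506.7, -111.1, 101.8]
eef_rot: [3.126, 0.007, 3.002]
ft_force: [-0.9, -0.2, 1.3]
opening: 0.999
```

>>> {"name": "servo_tool", "arguments": {"plan": [[[-0.002,-0.03,0],[-0.0023,0.0014,-0.0027]],[[0,0,0],[0,0,0]],[[0,0,0],[0,0,0]]]}}

```text
t: 3.1
tcp_pos: [508.7, -123.1, 106.0]
eef_rot: [-3.141, 0.006, 2.986]
ft_force: [-0.8, -0.3, -0.2]
opening: 0.999
```

```bash
cat >> h.py <<'E'
def go(P,yaw,tilt=0):
    "shift fraction & turn fraction from measured pose to TCP P, tool down with yaw"
    st=monitor.get_state(); Rn=R.from_euler('xyz',st["eef_rot"]); Rt=R.from_euler('xyz',[np.pi,0,yaw])
    print("t",st["t"],"tcp",st["tcp_pos"].round(2),"rot",st["eef_rot"].round(4),"open",round(float(st["opening"]),4),"F",st["ft_force"].round(2))
    print("shift",((np.asarray(P)-st["tcp_pos"])/400).round(4),"turn",((Rt*Rn.inv()).as_rotvec()/(2*np.pi)).round(4))
E
python3 - <<'E'
from h import *
t=cam("top");s=cam("scene")
crop(t,370,170,470,290,5,"t3.png");crop(s,190,150,330,280,4.6,"s3.png");go((505.8,-123.4,41.3),2.985)
E
```

```text
t 3.2 tcp [ 508.54 -123.3   105.79] rot [-3.1413  0.0055  2.9858] open 1.0031 F [-0.28  0.48 -0.12]
shift [-0.0069 -0.0002 -0.1612] turn [ 0.0002  0.0009 -0.0001]
```

View pics/t3.png

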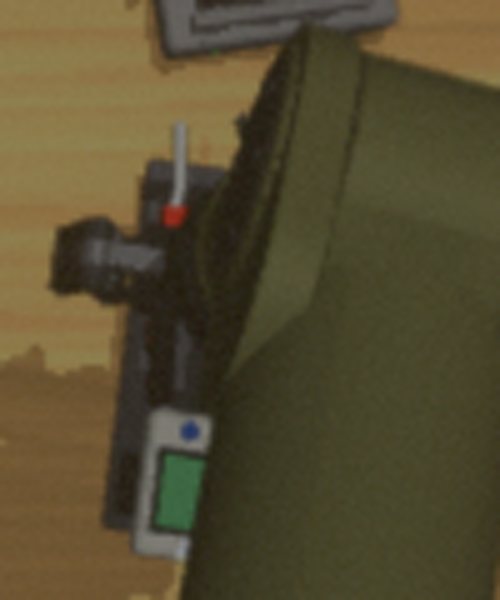

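View pics/s3.png

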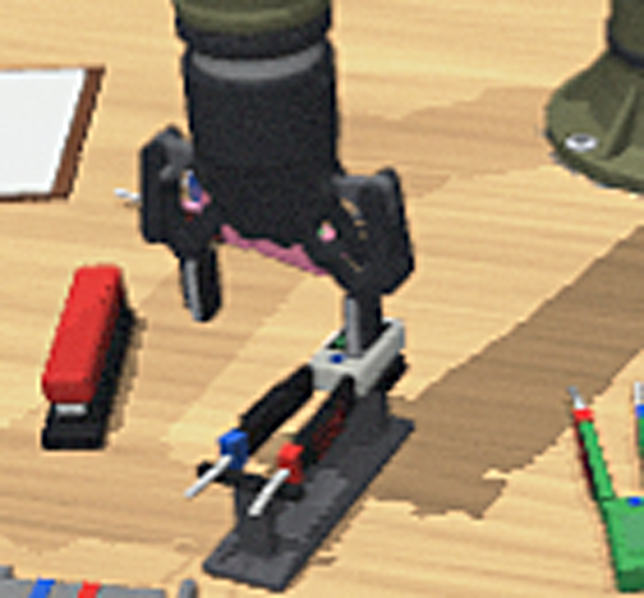

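The fingers straddle the arms with clearance on both sides (scene crop: fingers at (200,290) and (365,310)). The top view partly hides the blue arm behind the forearm. I go down in stages.

>>> {"name": "servo_tool", "arguments": {"plan": [[[-0.004,0,-0.07],[0,0.001,0]],[[-0.004,0,-0.06],[0,0,0]],[[0,0,0],[0,0,0]],[[0,0,0],[0,0,0]]]}}

```text
t: 3.6
tcp_pos: [507.9, -123.7, 55.7]
eef_rot: [3.141, 0.005, 2.985]
ft_force: [0.1, 0.6, 0.4]
opening: 1.0
```

```bash
python3 - <<'E'
from h import *
go((505.8,-123.4,41.3),2.985)
E
```

```text
t 3.6 tcp [ 507.85 -123.68   55.7 ] rot [3.1414 0.0052 2.9854] open 1.0004 F [0.14 0.6  0.35]
shift [-0.0051  0.0007 -0.036 ] turn [ 0.0001  0.0008 -0.0001]
```

>>> {"name": "servo_tool", "arguments": {"plan": [[[-0.005,0.001,-0.036],[0,0.0008,0]],[[-0.002,0,-0.003],[0,0,0]],[[0,0,0],[0,0,0]],[[0,0,0],[0,0,0]],[[0,0,0],[0,0,0]],[[0,0,0],[0,0,0]]], "gripper": 0.1}}

```text
t: 4.2
tcp_pos: [507.5, -123.5, 42.4]
eef_rot: [3.141, 0.005, 2.985]
ft_force: [-0.7, 0.8, 0.2]
opening: 0.548
```

```bash
python3 - <<'E'
from h import *
go((505.8,-123.4,41.3),2.985)
t=cam("top");s=cam("scene")
crop(s,200,180,300,280,6,"s4.png");crop(t,370,170,470,290,5,"t4.png")
E
```

```text
t 4.2 tcp [ 507.46 -123.5    42.35] rot [3.1412 0.0053 2.9855] open 0.5482 F [-0.71  0.75  0.16]
shift [-0.0041  0.0003 -0.0026] turn [ 0.0001  0.0008 -0.0001]
```

View pics/s4.png

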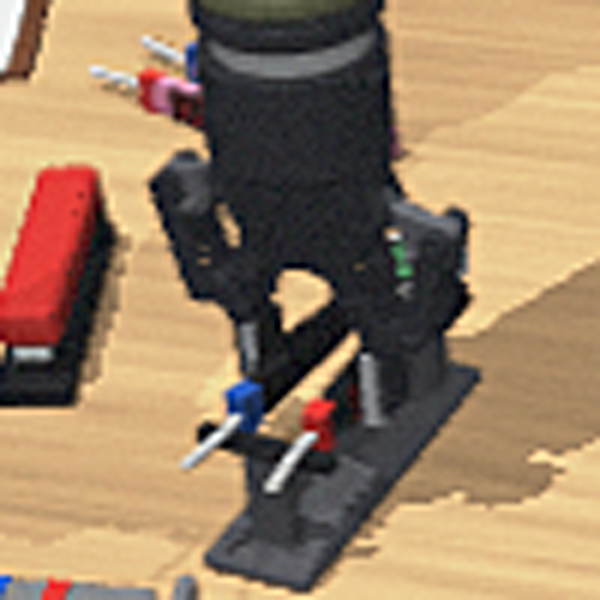

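The fingers sit beside the ribbed pads and level with the arms (scene crop (255,340) and (370,390)). I close to a light hold at about 40 mm.

>>> {"name": "servo_tool", "arguments": {"plan": [[[0,0,0],[0,0,0]],[[0,0,0],[0,0,0]],[[0,0,0],[0,0,0]],[[0,0,0],[0,0,0]]], "gripper": -0.05}}

```text
t: 4.7
tcp_pos: [507.7, -123.7, 42.8]
eef_rot: [3.141, 0.006, 2.985]
ft_force: [-1.1, 0.8, 0.5]
opening: 0.478
```

```bash
python3 - <<'E'
from h import *
go((505.8,-123.4,41.3),2.985)
t=cam("top");s=cam("scene")
crop(s,200,180,300,280,6,"s5.png");crop(t,385,180,445,290,5,"t5.png")
E
```

```text
t 4.7 tcp [ 507.69 -123.74   42.78] rot [3.1412 0.0058 2.9854] open 0.4779 F [-1.08  0.79  0.53]
shift [-0.0047  0.0008 -0.0037] turn [ 0.0001  0.0009 -0.0001]
```

View pics/s5.png

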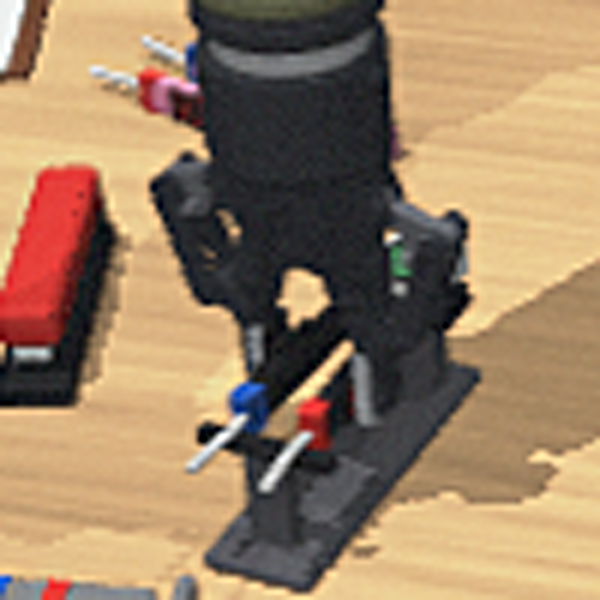

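The tips have moved in slightly (crop (190,468) and (267,488)), so it is held. I lift straight up.

>>> {"name": "servo_tool", "arguments": {"plan": [[[0,0,0.02],[0,0,0]],[[0,0,0.04],[0,0,0]],[[0,0,0.05],[0,0,0]],[[0,0,0.06],[0,0,0]],[[0,0,0.06],[0,0,0]],[[0,0,0.06],[0,0,0]],[[0,0,0.06],[0,0,0]],[[0,0,0],[0,0,0]],[[0,0,0],[0,0,0]]]}}

```text
t: 5.7
tcp_pos: [504.8, -123.7, 189.7]
eef_rot: [3.141, 0.003, 2.984]
ft_force: [-0.0, -0.1, -1.6]
opening: 0.476
```

```bash
python3 - <<'E'
from h import *
go((505.8,-123.4,181.3),2.985)
t=cam("top");s=cam("scene")
crop(s,190,130,310,260,4.6,"s6.png");crop(t,370,160,470,290,4.5,"t6.png")
E
```

```text
t 5.7 tcp [ 504.83 -123.72  189.68] rot [3.1411e+00 3.1000e-03 2.9839e+00] open 0.4762 F [-0.01 -0.06 -1.61]
shift [ 0.0024  0.0008 -0.0209] turn [-0.      0.0005  0.0002]
```

View pics/s6.png

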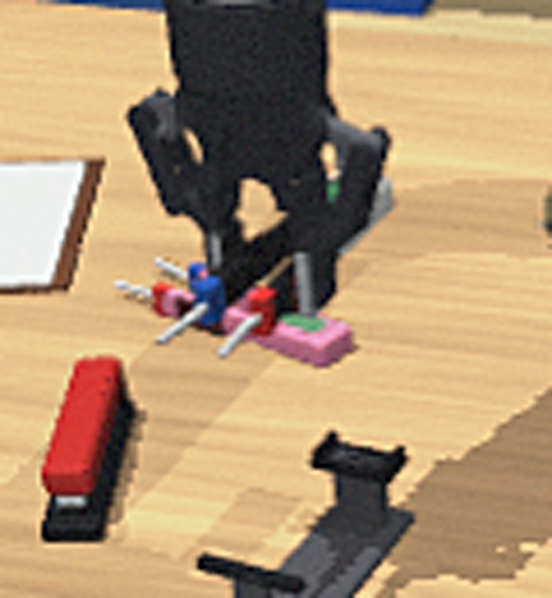

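View pics/t6.png

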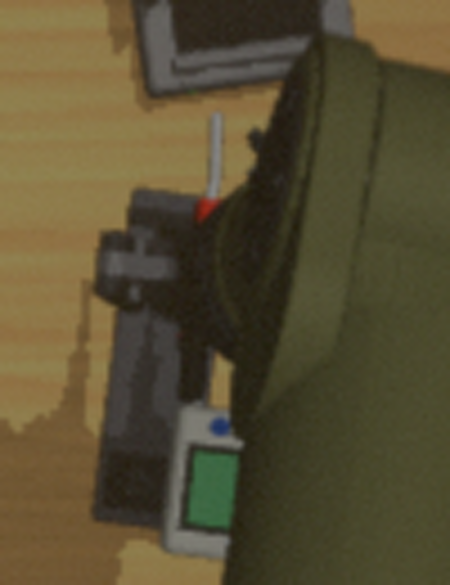

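Clear of the rest and level; scene crop tips are at (158,341) and (222,355). I squeeze towards 34 mm and measure the gap.

>>> {"name": "servo_tool", "arguments": {"plan": [[[0,0,0],[0,0,0]],[[0,0,0],[0,0,0]],[[0,0,0],[0,0,0]],[[0,0,0],[0,0,0]]], "gripper": -0.18}}

```text
t: 6.2
tcp_pos: [502.6, -123.6, 185.9]
eef_rot: [-3.14, -0.004, 2.983]
ft_force: [-0.6, -0.4, 0.5]
opening: 0.411
```

```bash
python3 - <<'E'
from h import *
go((505.8,-123.4,181.3),2.985)
s=cam("scene"); z=monitor.get_state()["tcp_pos"][2]+17.5
S=lambda c:(np.array(c,float)+.5)/4.6-.5+[190,130]
o=cv2.imread("pics/s6.png")
a,b=onz(s,S((222,355)),207.2),onz(s,S((158,341)),207.2); print("prev",a,b,np.linalg.norm(a-b))
crop(s,205,180,265,225,13,"s7.png")
t=cam("top");crop(t,395,170,455,230,9,"t7.png")
E
```

```text
t 6.2 tcp [ 502.63 -123.58  185.91] rot [-3.1403 -0.0037  2.9834] open 0.4112 F [-0.59 -0.4   0.55]
shift [ 0.0079  0.0005 -0.0115] turn [ 0.0001 -0.0006  0.0003]
prev [ 583.9579546  -119.06382947  207.2       ] [ 578.55328149 -154.14028084  207.2       ] 35.49039210767221
```

View pics/s7.png

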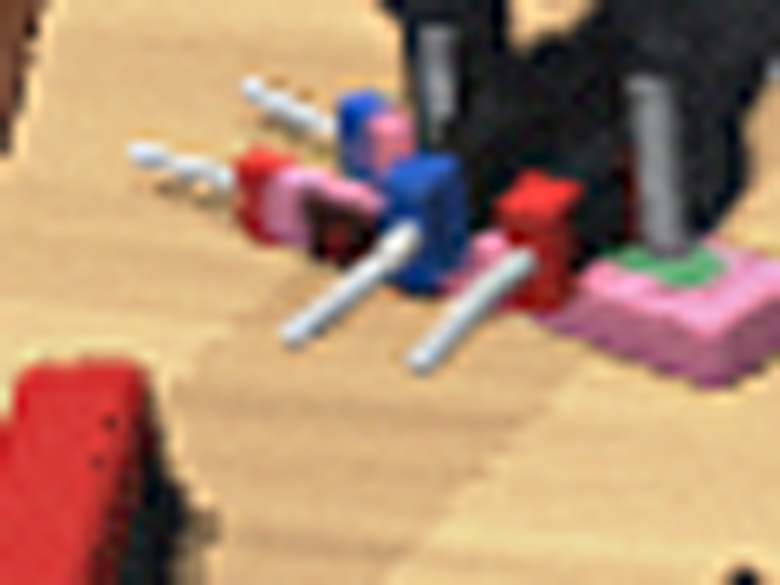

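View pics/t7.png

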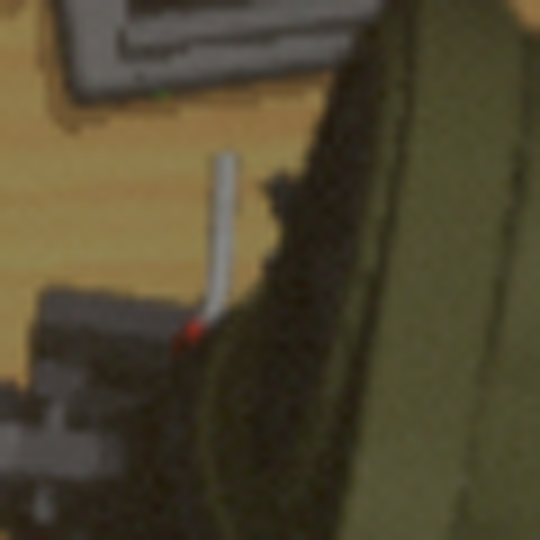

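```bash
python3 - <<'E'
from h import *
s=cam("scene"); st=monitor.get_state(); z=st["tcp_pos"][2]+17.5
S=lambda c:(np.array(c,float)+.5)/13-.5+[205,180]
r,b=onz(s,S((419,364)),z),onz(s,S((291,337)),z); print(r,b,np.linalg.norm(r-b)); d=r-b
print("square yaw",np.arctan2(-d[0],d[1]))
m=(r+b)/2-st["tcp_pos"]; print("mid rel tcp",m, "angle",np.arctan2(m[1],m[0]),"len",np.hypot(m[0],m[1]))
t=cam("top"); print("red top",tri([ray(t,(np.array((226,155))+.5)/9-.5+[395,170]),ray(s,S((419,364)))]))
go((0,0,0),2.985)
E
```

```text
[ 582.12181548 -122.73864623  203.71729022] [ 578.63809335 -147.45407243  203.71729022] 24.959739821697276
square yaw -0.1400308424291048
mid rel tcp [ 77.53886445 -11.46986157  17.5       ] angle -0.14685904661494223 len 78.3826079209155
red top (array([ 581.34391486, -123.07125801,  203.21596893]), [np.float64(0.027726682100451396), np.float64(0.02772668210048259)])
t 6.4 tcp [ 502.9  -123.63  186.33] rot [-3.1405e+00 -2.8000e-03  2.9834e+00] open 0.4145 F [ 0.   -0.1  -0.91]
shift [-1.2573  0.3091 -0.4658] turn [ 0.0001 -0.0005  0.0003]
```

The gap is 25.0 mm at opening 0.411, which fits the 1.9 ratio. The tip midpoint lies 78.4 mm ahead of the TCP on its centre line. I tighten to 22 mm and hold.

>>> {"name": "servo_tool", "arguments": {"plan": [[[0,0,0],[0,0,0]],[[0,0,0],[0,0,0]],[[0,0,0],[0,0,0]],[[0,0,0],[0,0,0]],[[0,0,0],[0,0,0]],[[0,0,0],[0,0,0]],[[0,0,0],[0,0,0]]], "gripper": -0.215}}

```text
t: 7.1
tcp_pos: [503.1, -123.6, 186.6]
eef_rot: [-3.141, -0.002, 2.983]
ft_force: [-0.7, 1.0, -0.5]
opening: 0.396
```

>>> {"name": "servo_tool", "arguments": {"plan": [[[0.036,-0.034,-0.03],[0,0,0.011]],[[0.036,-0.034,-0.03],[0,0,0.011]],[[0.036,-0.034,-0.03],[0,0,0.011]],[[0.036,-0.034,-0.03],[0,0,0.011]],[[0,0,0],[0,0,0]],[[0,0,0],[0,0,0]]]}}

```text
t: 7.7
tcp_pos: [563.2, -178.2, 137.2]
eef_rot: [3.14, -0.002, -3.01]
ft_force: [1.0, -0.1, -1.7]
opening: 0.391
```

```bash
python3 - <<'E'
from h import *
go((561,-177.7,130),3.2646)
s=cam("scene"); crop(s,190,190,260,250,10,"s8.png")
t=cam("top");crop(t,385,110,465,200,6.6,"t8.png")
E
```

```text
t 7.7 tcp [ 563.19 -178.23  137.22] rot [ 3.1402e+00 -1.6000e-03 -3.0105e+00] open 0.3911 F [ 1.04 -0.13 -1.68]
shift [-0.0055  0.0013 -0.018 ] turn [-0.0002 -0.0003 -0.0013]
```

View pics/s8.png

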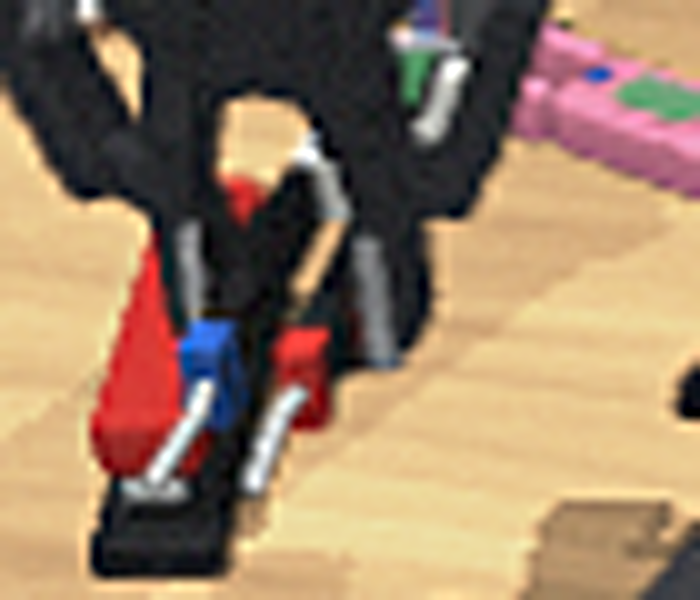

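View pics/t8.png

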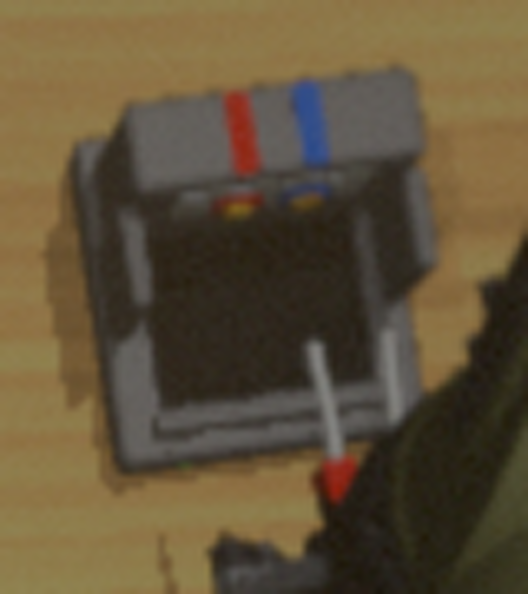

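Both tips now show in the top view, red at crop (316,342) and blue at (387,332), with the brass contacts at (238,210) and (305,202). I measure gap, squareness and the remaining offset.

```bash
python3 - <<'E'
from h import *
t=cam("top"); st=monitor.get_state(); z=137.2+17.5
T=lambda c:(np.array(c,float)+.5)/6.6-.5+[385,110]
r,b=onz(t,T((316,342)),z),onz(t,T((387,331)),z); d=r-b; print(r,b,"gap",np.linalg.norm(d),"yaw",np.arctan2(-d[0],d[1]))
s=cam("scene"); S=lambda c:(np.array(c,float)+.5)/10-.5+[190,190]
print("red tri",tri([ray(t,T((316,342))),ray(s,S((250,491)))]))
print("blue tri",tri([ray(t,T((387,331))),ray(s,S((151,484)))]))
m=(r+b)/2-np.array([563.19,-178.23,137.2]); th=st["eef_rot"][2]-np.pi; c,sn=np.cos(th),np.sin(th)
print("mid in gripper frame", c*m[0]+sn*m[1], -sn*m[0]+c*m[1])
print("contacts", onz(t,T((238,207)),75), onz(t,T((305,198)),75)); 
E
```

```text
[ 638.66446996 -157.58012437  154.7       ] [ 641.71284883 -178.97026263  154.7       ] gap 21.60626363762009 yaw 0.14156005766946017
red tri (array([ 638.8435861 , -157.64176468,  153.39338472]), [np.float64(0.18826520616854808), np.float64(0.18826520616849846)])
blue tri (array([ 641.93313687, -179.28310623,  153.84492833]), [np.float64(0.1447786870864503), np.float64(0.14477868708631045)])
mid in gripper frame 77.63883247465695 -0.3215794477301479
contacts [ 697.81235923 -148.61297762   75.        ] [ 700.45447377 -170.16635184   75.        ]
```

>>> {"name": "servo_tool", "arguments": {"plan": [[[0.047,0.008,0],[0,0,-0.0007]],[[0.047,0.008,0],[0,0,-0.0006]],[[0,0,-0.02],[0,0,0]],[[0,0,-0.04],[0,0,0]],[[0,0,-0.04],[0,0,0]],[[0,0,-0.04],[0,0,0]],[[0,0,0],[0,0,0]],[[0,0,0],[0,0,0]]]}}

```text
t: 8.7
tcp_pos: [596.7, -168.5, 78.8]
eef_rot: [3.135, 0.0, -3.018]
ft_force: [0.0, -0.4, -0.1]
opening: 0.398
```

```bash
python3 - <<'E'
from h import *
go((601.3,-171.8,58),3.2646)
s=cam("scene"); crop(s,170,210,260,320,5.4,"s9.png")
t=cam("top");crop(t,395,110,455,200,6.6,"t9.png")
E
```

```text
t 8.7 tcp [ 596.71 -168.49   78.85] rot [ 3.1354  0.     -3.0179] open 0.3978 F [ 0.04 -0.42 -0.06]
shift [ 0.0115 -0.0083 -0.0521] turn [-0.001  -0.0001 -0.0001]
```

View pics/s9.png

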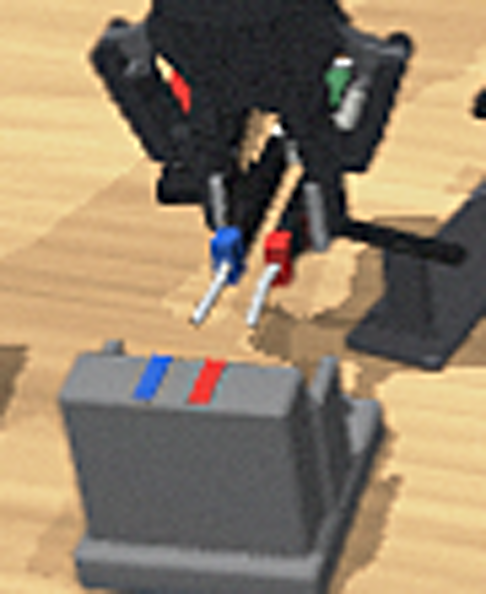

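View pics/t9.png

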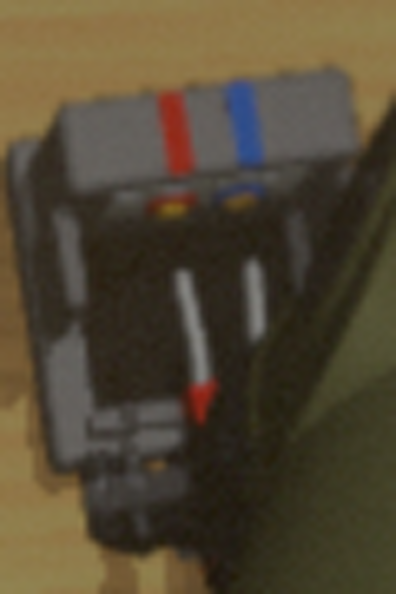

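Tips are level and centred between the guides, red at top crop (183,272) and blue at (253,265), with the contacts at (172,208) and (237,200). I lower the rest of the way.

>>> {"name": "servo_tool", "arguments": {"plan": [[[0.009,-0.006,-0.03],[-0.001,0,0]],[[0.002,-0.002,-0.02],[0,0,0]],[[0,0,0],[0,0,0]],[[0,0,0],[0,0,0]],[[0,0,0],[0,0,0]]]}}

```text
t: 9.3
tcp_pos: [603.0, -172.3, 59.1]
eef_rot: [-3.14, 0.003, -3.018]
ft_force: [-0.2, 0.2, -0.3]
opening: 0.393
```

```bash
python3 - <<'E'
from h import *
go((601.3,-171.8,58),3.2646)
t=cam("top");crop(t,400,115,445,175,10,"t10.png")
s=cam("scene"); crop(s,180,210,250,290,7,"s10.png")
E
```

```text
t 9.3 tcp [ 602.96 -172.35   59.05] rot [-3.1401e+00  2.6000e-03 -3.0177e+00] open 0.3933 F [-0.17  0.19 -0.31]
shift [-0.0042  0.0014 -0.0026] turn [ 0.0002  0.0004 -0.0001]
```

View pics/t10.png

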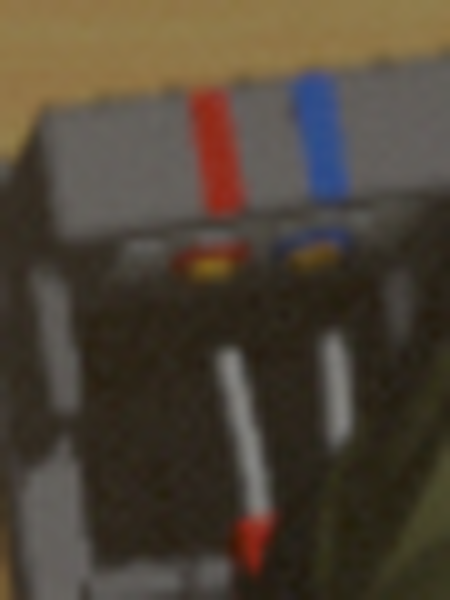

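View pics/s10.png

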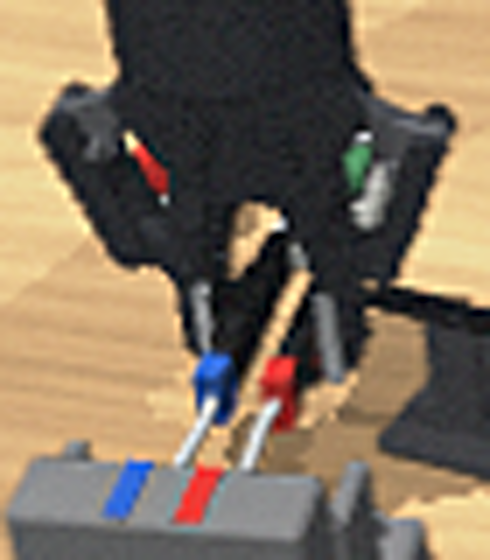

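```bash
python3 - <<'E'
from h import *
t=cam("top"); z=75.8
T=lambda c:(np.array(c,float)+.5)/10-.5+[400,115]
r,b=onz(t,T((229,350)),z),onz(t,T((332,336)),z); d=r-b; print("tips",r,b,"gap",np.linalg.norm(d),"yaw",np.arctan2(-d[0],d[1]))
cr,cb=onz(t,T((211,265)),75),onz(t,T((316,254)),75); e=cr-cb; print("contacts",cr,cb,np.linalg.norm(e),"yaw",np.arctan2(-e[0],e[1]))
mr=[onz(t,T(c),100) for c in((220,212),(333,198))]; e=mr[0]-mr[1]; print("marks",mr,np.linalg.norm(e),np.arctan2(-e[0],e[1]))
th=.123; X=np.array([np.cos(th),np.sin(th),0]);Y=np.array([-np.sin(th),np.cos(th),0])
for a,c in((r,cr),(b,cb)): print("fwd",(c-a)@X,"left",(c-a)@Y)
for a,c in((r,mr[0]),(b,mr[1])): print("from marks fwd",(c-a)@X-6,"left",(c-a)@Y)
im=t["img"];print(t["img"].shape); go((0,0,0),3.2646)
E
```

```text
tips [ 679.18789132 -151.80651304   75.8       ] [ 681.89235747 -173.64156955   75.8       ] gap 22.001905151680443 yaw 0.12323129602457132
contacts [ 697.57527945 -148.63533306   75.        ] [ 699.64336388 -170.90963995   75.        ] 22.370107752602326 yaw 0.09258076597053265
marks [array([ 703.06302282, -146.63616617,  100.        ]), array([ 705.70661194, -170.16886605,  100.        ])] 23.680720577634904 0.11186783779421851
fwd 18.63754436711568 left 0.8912715086077538
fwd 17.95207881109523 left 0.5334173847512174
from marks fwd 18.329105970810758 left 2.2020430317727837
from marks fwd 18.060404839811664 left 0.5246943192056127
(480, 640, 3)
t 9.45 tcp [ 603.08 -172.42   59.33] rot [-3.1400e+00  3.1000e-03 -3.0178e+00] open 0.3951 F [ 0.86  0.07 -0.61]
shift [-1.5077  0.4311 -0.1483] turn [ 0.0002  0.0005 -0.0001]
```

The tips are square (yaw 0.123) with a 22.0 mm gap. About 18.3 mm forward and 0.8 mm left remain. I approach to within a few millimetres.

>>> {"name": "servo_tool", "arguments": {"plan": [[[0.0115,0.003,-0.002],[0,0,0]],[[0.0115,0.003,-0.001],[0,0,0]],[[0.0115,0.001,0],[0,0,0]],[[0,0,0],[0,0,0]],[[0,0,0],[0,0,0]]]}}

```text
t: 9.95
tcp_pos: [618.5, -169.2, 58.5]
eef_rot: [-3.14, 0.003, -3.017]
ft_force: [-1.1, -0.2, -1.0]
opening: 0.394
```

```bash
python3 - <<'E'
from h import *
go((603.1+18.3*.9924-.1,-172.4+18.3*.1227+.8,58.2),3.2646)
t=cam("top");crop(t,400,115,445,175,10,"t11.png")
E
```

```text
t 9.95 tcp [ 618.47 -169.23   58.49] rot [-3.1399  0.0035 -3.0173] open 0.3943 F [-1.06 -0.25 -0.97]
shift [ 0.0067 -0.0003 -0.0007] turn [ 0.0002  0.0006 -0.0002]
```

View pics/t11.png

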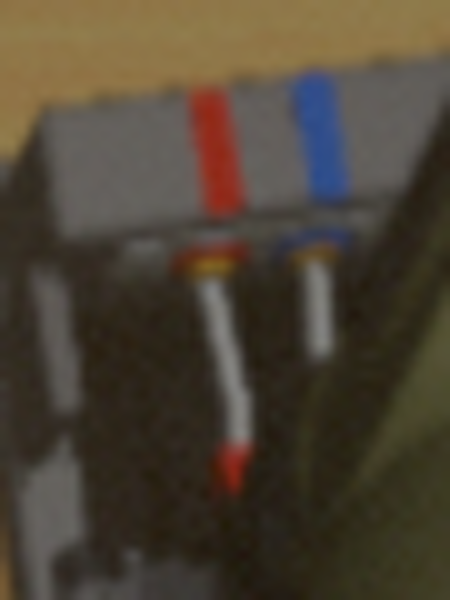

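The tips are in line with the contacts: red tip (208,277) under brass (211,265), blue (315,262) under (316,254), with about 3 mm to go. I push in gently.

>>> {"name": "servo_tool", "arguments": {"plan": [[[0.006,0.001,0],[0,0,0]],[[0.004,0.0005,0],[0,0,0]],[[0.003,0.0004,0],[0,0,0]],[[0,0,0],[0,0,0]]]}}

```text
t: 10.4
tcp_pos: [620.9, -168.9, 57.9]
eef_rot: [3.142, -0.002, -3.018]
ft_force: [-2.4, 0.5, 0.6]
opening: 0.394
```

```bash
python3 - <<'E'
from h import *
go((603.1+18.3*.9924-.1,-172.4+18.3*.1227+.8,58.2),3.2646)
t=cam("top");crop(t,400,115,445,175,10,"t12.png")
E
```

```text
t 10.4 tcp [ 620.89 -168.9    57.93] rot [ 3.1416e+00 -2.3000e-03 -3.0183e+00] open 0.3943 F [-2.39  0.48  0.64]
shift [ 0.0007 -0.0011  0.0007] turn [ 0.     -0.0004 -0.    ]
```

View pics/t12.png

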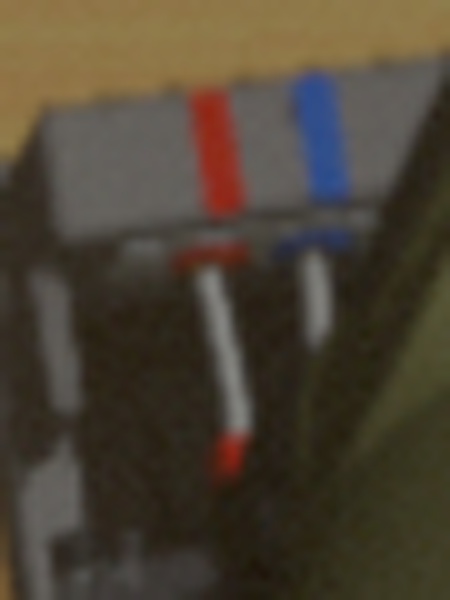

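Contact made: force about 2.4 N, brass now covered by the tips. I press further.

>>> {"name": "servo_tool", "arguments": {"plan": [[[0.005,0.0004,0],[0,0,0]],[[0.004,0.0004,0],[0,0,0]],[[0.003,0.0004,0],[0,0,0]]]}}

```text
t: 10.75
tcp_pos: [623.6, -168.5, 57.2]
eef_rot: [3.14, -0.007, -3.019]
ft_force: [-5.4, -0.3, 0.8]
opening: 0.396
```

```bash
python3 - <<'E'
from h import *
import time
for i in range(4):
    t=cam("top"); go((621,-169,58),3.2646)
crop(t,400,115,445,175,10,"t13.png")
E
```

```text
t 10.8 tcp [ 623.54 -168.5    57.1 ] rot [ 3.1401 -0.0071 -3.0188] open 0.3924 F [-4.88  0.19  1.16]
shift [-0.0064 -0.0012  0.0023] turn [-0.0001 -0.0012  0.    ]
t 10.85 tcp [ 623.46 -168.52   57.08] rot [ 3.1401 -0.0072 -3.0188] open 0.3963 F [-5.11  0.08 -0.  ]
shift [-0.0062 -0.0012  0.0023] turn [-0.0001 -0.0012  0.    ]
t 10.9 tcp [ 623.43 -168.54   57.08] rot [ 3.1401 -0.0071 -3.0188] open 0.3972 F [-6.27 -0.22  1.45]
shift [-0.0061 -0.0011  0.0023] turn [-0.0001 -0.0012  0.    ]
t 10.95 tcp [ 623.4  -168.52   57.08] rot [ 3.14   -0.0071 -3.0189] open 0.3962 F [-5.61  0.06  0.74]
shift [-0.006  -0.0012  0.0023] turn [-0.0001 -0.0012  0.    ]
```

View pics/t13.png

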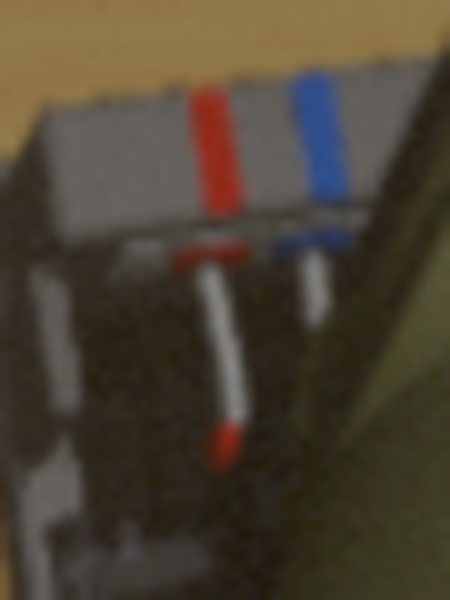

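Force is steady at about 5.3 N, roughly 4 mm of travel on both springs by the spring data. The tips sit in the middle of the rings at (209,262) and (313,250). I hold the target steady through the reading by taking camera frames only.

```bash
python3 - <<'E'
from h import *
F=[];O=[];P=[]
for i in range(56):
    t=vision.read_camera("top"); s=monitor.get_state(); F.append(s["ft_force"]);O.append(s["opening"]);P.append(s["tcp_pos"])
print(s["t"]); F=np.array(F);P=np.array(P)
for k in range(0,56,14): print(P[k].round(2),F[k:k+14].mean(0).round(2),np.mean(O[k:k+14]).round(4))
print(P[-1]); t=cam("top"); s=cam("scene"); crop(t,400,115,445,175,10,"t14.png"); cv2.imwrite("pics/s14.png",s["img"][:,:,::-1])
E
```

```text
13.75
[ 623.42 -168.54   57.1 ] [-5.64  0.02  0.72] 0.3944
[ 623.4  -168.54   57.1 ] [-5.63  0.18  0.92] 0.3958
[ 623.4 -168.5   57.1] [-5.67  0.17  0.75] 0.3953
[ 623.37 -168.51   57.08] [-5.55  0.05  0.77] 0.3951
[ 623.4100862  -168.52022241   57.12079252]
```

View pics/t14.png

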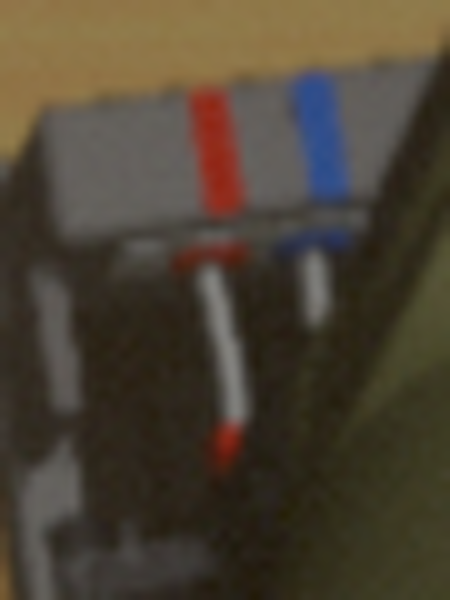

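View pics/s14.png

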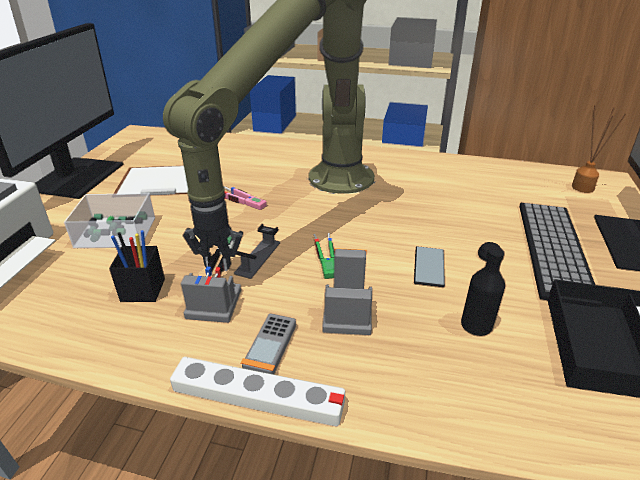

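```bash
python3 - <<'E'
from rig import order, monitor
s=monitor.get_state(); print(s["t"],s["tcp_pos"],s["ft_force"],s["opening"]); print(order.close_job())
E
```

```text
13.85 [ 623.40036266 -168.49609894   57.09605996] [-5.8863761   0.0909481   1.23690475] 0.3949724244321013
the job is handed in; nothing more can be done
None
```

I handed the job in at 13.9 s with the tweezers still held level and both tips pressed on the contacts. The system gives no verdict, so the figures below are my own checks.

I lifted the white tweezer meter straight up off its rest and squeezed it in the air until the tips were 22 mm apart. The camera measured 21.6 mm after the squeeze and 22.0 mm just before contact. I then brought the tips in square, red to red and blue to blue, pressed in, and held for about 3 s.

- **Hold:** The TCP stayed within about 0.1 mm. The push was about 5.6 N and the gripper opening 0.395, both steady.
- **Alignment:** Sideways error measured at most about 1 mm just before the final approach, which took out the remaining 0.5–0.9 mm. In the last picture the tips sit in the middle of their rings.
- **Other things on the desk:** Nothing else looks shifted in the last scene picture. I judged this by eye.

**Checks that disagreed:**
- **Depth of push:** The force suggests the contacts are in by 3.5–4.5 mm, while the camera geometry gives about 2–2.5 mm. Both are above the required 1 mm. The force sensor is off by up to about 1 N, so the force-based figure is approximate.
- **Contact line:** Its angle measured 0.09–0.13 rad depending on which edges I used. I took 0.123 rad.

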